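# Put a sweet away in the stayed-lid chest

### The arm

A 6-joint arm with a two-finger parallel gripper is mounted at the origin on a cart in front of the work surface, level with it; the furniture and walls round the work are solid. World frame = base frame: x ahead of the robot, y to its left, z up, the work surface at z = 0. Lengths are in mm, angles in rad, forces in N, time in s.
With the tool pointing down it reaches from about 350 to 775 mm from the base axis. Payload 7.3 kg.
Tool frame: the origin (TCP) lies between the finger pads; the fingertips stand 8 mm ahead of it and the grasp point (between the pads) lies 11 mm behind it; y points along the fingers, z is the direction in which the jaws open and shut, and the axes are right-handed (so a half turn about y gives the same grasp; the last joint's range is limited). The gripper opens to 92 mm and grips with 3 to 60 N. Pads are 19 mm wide; open, the fingers measure 130 mm over their backs; the gripper's body (75 mm by 190 mm) begins 47 mm behind the grasp point.
Start: joints at [-1.422, 0.342, 1.524, -0, 1.275, -0.146], TCP at [152.56, -502.364, 234.741] pointing down, gripper open.
Joint ranges: [-2.53, 2.53], [-0.77, 2.02], [0.04, 2.7], [-1, 4.14], [0.28, 2.66], [-3.11, 3.11]. Speed limits (rad/s): [2.57, 2.57, 3.14, 3.14, 3.14, 3.14].

### API

Orientations are given as [roll, pitch, yaw] about the fixed x, y, z axes, in that order (R = Rz(yaw) Ry(pitch) Rx(roll)).
In Python, from plant import bot, vision, job gives the robot as it stands. The module is installed in compiled form; this text tells all that it offers.
- The arm moves only by the tool arm_command, never from a script. Its argument "deltas" is a list of rows, each a list of 4 numbers: the shift along the tool's x, y, z in m, then the turn about the tool's y in degrees. In form: [[x, y, z, twist], ...]. A call has 1 to 5 rows; each row shifts and turns the commanded pose from where the row before left it, along the tool's axes as they then stand; what a row does not reach is not made up. A row lasts 1/10 s, in which the tool goes at most 50 mm and 8.59 degrees, less where a joint would pass 70% of its speed; a pose out of reach is approached as far as the arm can. A call is refused whole if a number of a shift passes 0.05 or a number of a turn 8.59, either way. A call with a gripper value outside its range is refused whole. "claw" is the closure in counts, from 0 (fully open) to 255 (shut), set as the call begins (left out, the last holds). The fingers move at their own pace and stop on an object; the grip force is fixed at half the most. Time passes only in rows, so rows that do not move let the fingers close. It gives the time, the measured TCP pose, the force and the opening at its end, in the units of the state.
- bot.get_obs(): the state, without advancing time (a new reading comes with each control period).
- vision.capture(name): name is "side" or "top"; returns a dict with "img" (384x512x3 uint8, red, green, blue), "camera_matrix" (3x3 intrinsics, pixels), "world_to_cam" (4x4, takes a point from world to camera coordinates). Camera axes: x right, y down, z forward; pixel columns grow to the right and rows downward; lengths in mm; the calibration is good to about 2 mm. A picture is of the moment at which its call begins. There is no depth.
- job.close_job(): hands the job in, once; it reports no verdict.
Trained networks look in a picture, given as the dict that the camera call returned (one of the last four; its "shot" number tells which), for a name from the list of things; names that differ only in an ending like _2 or _b are one class to them, and where a whole thing is asked for, a point or a joint stands for the part that bears it (a point fixed in the world has none). Each returns a list of dicts, best first, with "confidence" (0 to 1); they miss things now and then, are a little off and sometimes report something else, mostly with a low value. They report only what shows in the picture. A call takes as long as a camera call.
- vision.find_in(picture, name): "xyz" ([x, y, z] in mm, in the coordinates of the camera as it stood for that picture, good to about 4 mm: the middle of the surface that is visible of it).
- vision.regions_of(picture, name): "mask" (384x512 bool, what is visible of it).
The state is a dict: "time": time; "joint_positions": joint angles; "dq": joint speeds; "tau": joint torques, N m; "tool_pos": TCP position; "tcp_rot": TCP orientation; "contact_force": force on the tool from outside, world axes, zero at the start; "moment": the same for the moment, N m; "grip_width": finger opening in mm.
Only numpy, scipy, OpenCV 4.12 (cv2) and the standard library are available. Lean on these libraries where they do the work, as an engineer would, in place of code of your own. Each camera call takes 0.05 s, during which the arm holds its last target. There are 200 camera calls.

### The job

Raise the lid of the small wooden chest until the folding stay at its side snaps straight and locks, and let go. Put the star-shaped sweet inside, then break the stay's joint by drawing its rod forward and lower the lid gently until it is fully shut. Do not strain the lid against the stay (its foot must not slip in its slot), do not let the lid drop, and leave the other things alone.

Things in the scene. Friction and masses are not known exactly. Their poses are not given: they have to be found in the camera images.
- chest: open-topped wooden chest, 146 mm deep (its x), 130 wide (its y), 80 high, walls 8 mm thick, floor 28 mm thick (52 mm deep inside); fixed to the worktop. Origin at the centre of its underside; x points to the hinged far side, y to the left, z up. Its front faces the robot.
- chest_in (a point): centre of the chest's inner floor, 28 mm above the worktop; axes as the chest's. The inside measures 130 x 114 mm.
- lid_hinge (a point): middle of the lid's hinge axis, on the chest's far side, 86 mm above the worktop; the axis runs along the chest's y. Axes as the chest's.
- lid_handle (a point): middle of the lid's handle: a round steel bar 10 mm thick and 80 mm long, along the hinge axis's direction, held 40 mm in front of the lid's front edge, 188 mm from the hinge axis; turns with the lid. Lid: wood, 12 mm thick, 134 mm wide, 0.45 kg give or take a fifth. The bar may be pinched and turns easily between two fingers.
- lid (a joint): angle of the lid, 0 = shut, grows as it rises (rad). It reaches about 1.35 to 1.52 when the stay is straight, depending on where the stay's foot is clamped. The hinge has friction (0.2 N m): let go above about 1.05 the lid stays, lower down it drops.
- stay_upper (a joint): angle of the stay's knee (rad): about -2.4 folded with the lid shut, 0 = stay straight, 0.2 = over centre against its stop, locked. A weak spring carries the knee over centre once the lid has been lifted as far as the straight stay lets it and the lift is eased; less, and it does not lock. Locked, the stay bears the lid. Broken, the lid can be lowered; broken by less than about 0.25 it snaps back.
- stay_rod (a point): point on the stay's release rod, a steel rod 10 mm thick that sticks out of the knee to the left (chest y), 90 mm long with a ball of 16 mm at the end; this point is on the rod's axis, 74 mm out from the chest's left wall. With the stay locked the rod stands about 20 mm above the open chest's rim. The stay folds forward: drawing the rod from behind toward the chest's front (chest -x) by about 25 mm at some 3 N breaks it.
- foot_mark (a point): pivot of the stay's foot, a small steel block clamped in an upright slot on the chest's left wall, about 50 mm above the worktop. It slips in its slot when the lid is strained against the straight stay with more than about 18 N at the handle, up or down.
- sweet_mid (a point): centre of the star-shaped foil sweet, 51 x 48 mm, 20 mm high, lying flat on the worktop; this point is 10 mm above its underside; z up. About 20 g.
- twist_sweet: bystander: twist-wrapped sweet, 49 x 75 x 35 mm, lying; origin at the centre of its underside.
- shaker: bystander: steel shaker, 65 mm thick, 103 mm high; origin at the centre of its underside.
- tamper: bystander: tamper, 58 mm thick, 93 mm high, standing on its foot; origin at the centre of its underside.

How it is judged:
By the outcome, as a careful person would: the job done as asked, in the order asked, and still so for the second after the job is handed in, with the robot touching nothing.
It also fails if it takes over 72 s, if anything falls off the work surface, if the arm or the gripper's body presses on something with over 40 N, if the wrist force passes 120 N, or if a joint passes its speed limit or range.

## Working session

There is one attempt and no reset: what is moved stays moved. The work goes in short steps, Python scripts to look and compute and a tool call to move; the robot and the scene stay as the last step left them, time stands still between calls to the robot, and variables do not carry over. Pictures are saved under pics/ and viewed, about 8 in all and at most 12, crops included, and the job is handed in when it is done.

Besides the shell and the picture viewer there is one more tool, called after ">>>" in YAML: its name, and indented under it one key for each argument. arm_command: Moves the arm, as the interface text tells. Its arguments: {"type":"object","properties":{"deltas":{"type":"array","items":{"type":"array","items":{"type":"number"}}},"claw":{"type":"number"}},"required":["deltas"]}

```bash
mkdir -p pics; cat > h.py <<'E'
import numpy as np, cv2
from plant import bot, vision, job
def towld(p,c):
    T=np.linalg.inv(p["world_to_cam"]); return (T@np.append(c,1))[:3]
def proj(p,w):
    c=(p["world_to_cam"]@np.append(w,1))[:3]; q=p["camera_matrix"]@c; return q[:2]/q[2]
def ray(p,uv,z):
    T=np.linalg.inv(p["world_to_cam"]); d=T[:3,:3]@np.linalg.inv(p["camera_matrix"])@np.array([*uv,1.]); o=T[:3,3]
    return o+d*(z-o[2])/d[2]
def save(p,n): cv2.imwrite("pics/"+n+".png",p["img"][:,:,::-1])
E
python3 - <<'E'
from h import *
np.set_printoptions(precision=1,suppress=True)
o=bot.get_obs(); print(o)
ims=[]
for c in("side","top"):
    p=vision.capture(c); ims.append(p["img"])
    print(c,np.linalg.inv(p["world_to_cam"])[:3],p["camera_matrix"][0])
    for n in["chest","lid_hinge","lid_handle","stay_rod","foot_mark","sweet_mid","twist_sweet","shaker","tamper","lid","chest_in"]:
        for r in vision.find_in(p,n)[:2]: print(n,round(r["confidence"],2),towld(p,r["xyz"]),proj(p,towld(p,r["xyz"])))
    save(p,c+"0")
E
```

```text
{'time': 0.0, 'joint_positions': array([-1.4,  0.3,  1.5,  0. ,  1.3, -0.1]), 'dq': array([ 0., -0.,  0., -0., -0., -0.]), 'tau': array([  0. , -43.1, -24.4,   0.1,   0.1,  -0. ]), 'tool_pos': array([ 152.5, -502. ,  234.1]), 'tcp_rot': array([-1.6,  0. , -2.8]), 'contact_force': array([ 0.1,  0.5, -0.1]), 'moment': array([-0., -0.,  0.]), 'grip_width': 91.59299651781814}
side [[   1.    -0.1    0.3  152.6]
 [  -0.3   -0.4    0.9 -975.8]
 [   0.    -0.9   -0.4  547.3]] [380.1   0.  255. ]
chest 0.77 [467.9 253.4  74.3] [235.7 172.1]
lid_hinge 0.76 [466.3 250.6  72.4] [235.5 172.9]
lid_handle 0.62 [469.  292.7  93.6] [233.1 163.4]
stay_rod 0.59 [ 492.3 -303.9   73.2] [308.1 252.9]
sweet_mid 0.51 [457.8 -67.7  20.2] [261.2 227.7]
twist_sweet 0.66 [447.1 109.9  22.2] [241.  202.5]
shaker 0.63 [ 490.2 -305.4   67.5] [307.4 255.5]
tamper 0.59 [ 526.4 -392.8   36.3] [339.1 286.5]
lid 0.55 [465.6 294.5  93.5] [232.1 163.4]
chest_in 0.6 [465.9 253.6  70. ] [235.1 173.3]
top [[  -0.    -1.     0.1  299.2]
 [  -1.     0.     0.    28.6]
 [  -0.    -0.1   -1.  1202.2]] [382.9   0.  251.8]
chest 0.71 [476.7 306.9  92.4] [164.6 185.5]
lid_hinge 0.55 [474.2 309.9  92.9] [163.5 186.3]
lid_handle 0.67 [478.3 311.5  94.4] [162.9 184.8]
stay_rod 0.39 [454.6 442.2  35.3] [125.4 195.7]
foot_mark 0.62 [453.1 446.9  32. ] [124.2 196.3]
foot_mark 0.44 [450.9 443.2  32.8] [125.3 196.9]
sweet_mid 0.65 [459.1 -54.8  15.8] [285.8 194.2]
twist_sweet 0.45 [457.6 121.3  23.5] [229.2 194.7]
shaker 0.83 [ 497.6 -272.5   97.4] [362.3 176.9]
tamper 0.49 [474.6 307.2  91.4] [164.5 186.2]
lid 0.95 [476.5 315.8  92.9] [161.5 185.5]
chest_in 0.72 [475.2 308.5  92.8] [164.  185.9]
chest_in 0.56 [453.6 445.8  31.7] [124.6 196.1]
```

```bash
python3 - <<'E'
import cv2,numpy as np
t=cv2.imread("pics/top0.png");s=cv2.imread("pics/side0.png")
a=cv2.resize(t[130:250,90:250],None,fx=5,fy=5,interpolation=cv2.INTER_CUBIC)
cv2.imwrite("pics/a.png",a)
b=np.vstack([cv2.resize(s,(400,300)),cv2.resize(t,(400,300))])
c=cv2.resize(s[120:220,180:313],(400,300),interpolation=cv2.INTER_CUBIC)
d=cv2.resize(t[160:235,240:340],(400,300),interpolation=cv2.INTER_CUBIC)
cv2.imwrite("pics/b.png",np.hstack([b,np.vstack([c,d])]))
E
```

```text
(no output)
```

View pics/a.png

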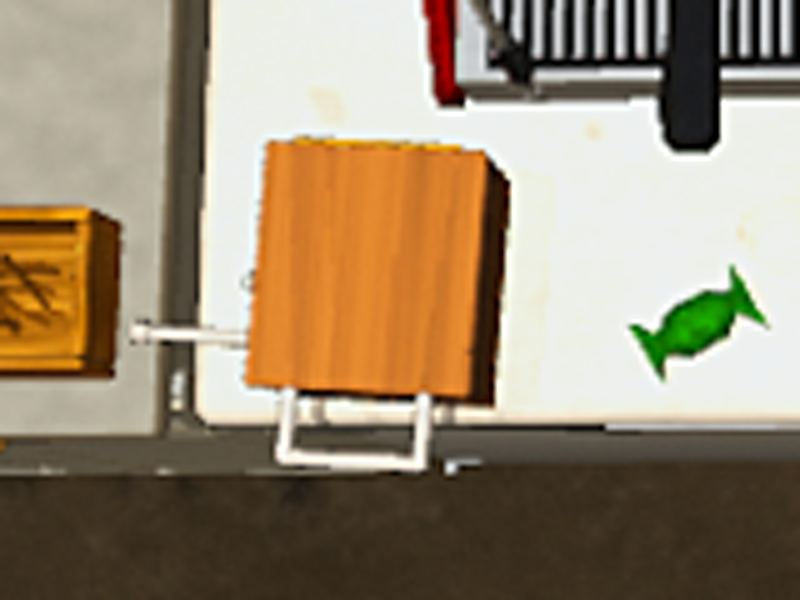

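View pics/b.png

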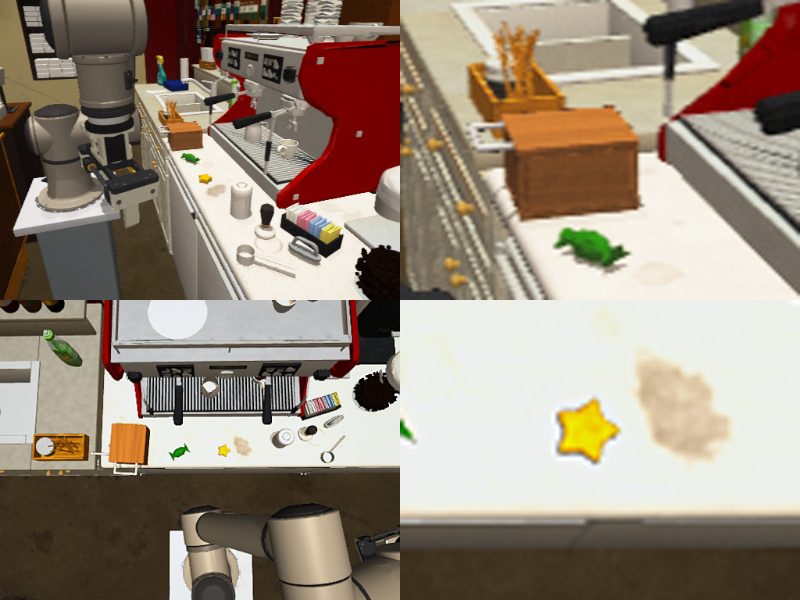

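The side view shows the chest at the far end of the counter, with the green twist sweet and the yellow star nearer. In the top crop the lid corners are at (267,140), (485,150), (470,398) and (247,385). The handle bar runs from (283,457) to (425,467), and the rod's ball is at (140,330).

```bash
cat > g.py <<'E'
from h import *
np.set_printoptions(precision=1,suppress=True)
t=vision.capture("top");s=vision.capture("side")
f=lambda x,y:((x+.5)/5+90-.5,(y+.5)/5+130-.5)
for nm,uv,z in[("BL",(267,140),92),("BR",(485,150),92),("FR",(470,398),92),("FL",(247,385),92),("barL",(283,457),88),("barR",(425,467),88),("ball",(140,330),70),("rodwall",(245,340),70),("basketR",(120,220),60),("basketFR",(112,375),60)]:
    print(nm,ray(t,f(*uv),z))
def tri(uvt,uvs):
    P=[p["camera_matrix"]@p["world_to_cam"][:3] for p in(t,s)]
    X=cv2.triangulatePoints(*P,np.array(uvt,float).reshape(2,1),np.array(uvs,float).reshape(2,1))[:,0]
    X=X[:3]/X[3]; print(X,proj(t,X)-uvt,proj(s,X)-uvs)
print("redbase L");tri(f(445,100),(268,173))
m=[r["mask"] for r in vision.regions_of(t,"sweet_mid")][0]
ys,xs=np.where(m); print("sweet",ray(t,(xs.mean(),ys.mean()),10), m.sum())
# star outline from colour
hsv=cv2.cvtColor(t["img"],cv2.COLOR_RGB2HSV)
mm=np.zeros(m.shape,bool); mm[175:215,265:310]=hsv[175:215,265:310,1]>110
c=max(cv2.findContours(mm.astype(np.uint8),0,1)[0],key=cv2.contourArea)[:,0]
W=np.array([ray(t,q,15)[:2] for q in c]); yy,xx=np.where(mm); C=ray(t,(xx.mean(),yy.mean()),12); print("C",C)
d=W-C[:2]; r=np.hypot(*d.T); a=np.degrees(np.arctan2(d[:,1],d[:,0])); k=np.angle((r**4*np.exp(5j*np.radians(a))).sum(),deg=True)/5
print("tip angle",k, "tips at k+72n; rmax",r.max())
r=vision.find_in(s,"sweet_mid")[0]; 
save(t,"t1");save(s,"s1")
E
python3 g.py
```

```text
BL [561.2 373.9  92. ]
BR [554.2 243.3  92. ]
FR [406.2 249.2  92. ]
FL [414.5 380.6  92. ]
barL [372.5 359.2  88. ]
barR [366.3 275.6  88. ]
ball [450.3 453.5  70. ]
rodwall [443.9 389.8  70. ]
basketR [519.5 472.5  60. ]
basketFR [424.3 473.1  60. ]
redbase L
[597.2 277.2  47.9] [ 0.1 -0.3] [-0.3  0. ]
sweet [485.6 329.9  10. ] 2816
C [466.1 -56.2  12. ]
tip angle -17.18761967194181 tips at k+72n; rmax 24.96758236780405Traceback (most recent call last):
  File "g.py", line 21, in <module>
    r=vision.find_in(s,"sweet_mid")[0];
      ~~~~~~~~~~~~~~~~~~~~~~~~~~~~~^^^
IndexError: list index out of range
```

```bash
python3 - <<'E'
import cv2,numpy as np
t=cv2.imread("pics/top0.png");s=cv2.imread("pics/side0.png")
a=cv2.resize(s[20:200,200:400],(660,594),interpolation=cv2.INTER_CUBIC)
cv2.imwrite("pics/c.png",a)
a=cv2.resize(t[0:180,100:340],(800,600),interpolation=cv2.INTER_CUBIC)
cv2.imwrite("pics/d.png",a)
E
```

```text
(no output)
```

View pics/c.png

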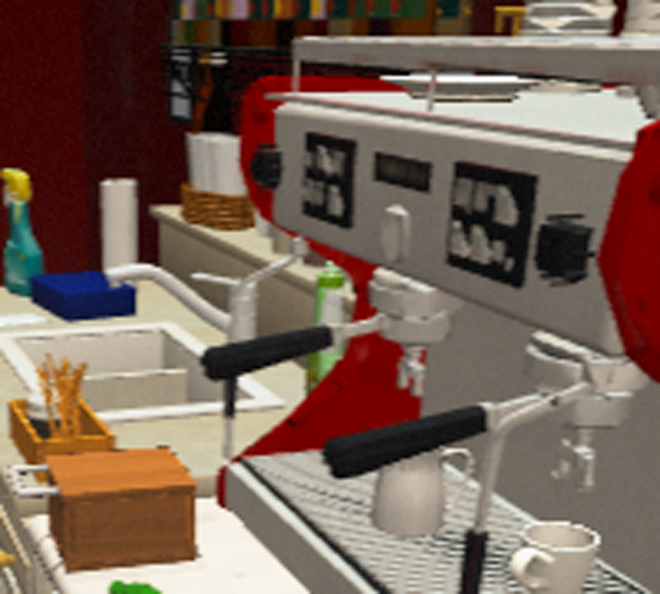

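View pics/d.png

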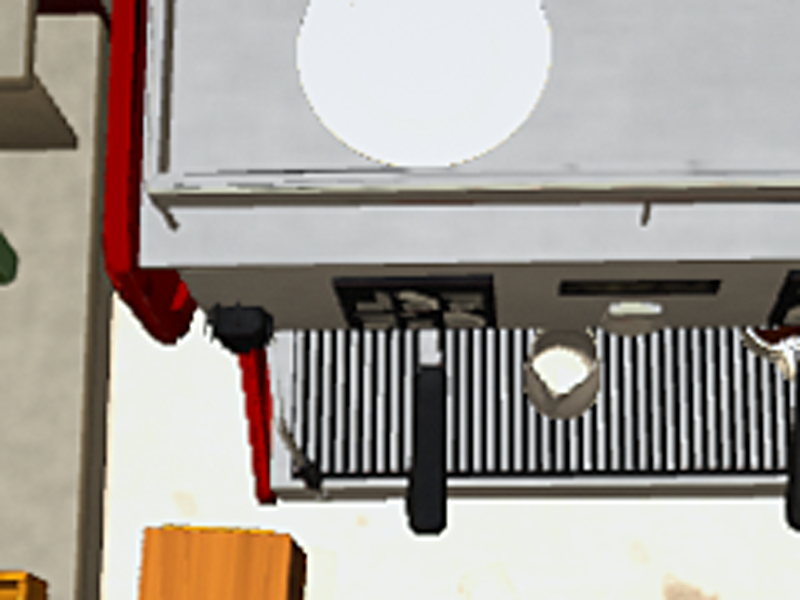

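The side crop shows the machine's upper red cheek near (250,190), its knob at (265,165) and the steam wand at the left. In the top crop the knob is at (240,330) and the cheek's front at (165,338).

```bash
sed -i '/find_in(s,"sweet_mid")/d' g.py; cat > m.py <<'E'
exec(open("g.py").read())
print("----")
D=lambda x,y:((x+.5)/3.3333+99.5,(y+.5)/3.3333-.5)
Cc=lambda x,y:((x+.5)/3.3+199.5,(y+.5)/3.3+19.5)
for n,d,c in[("knob",(240,345),(263,165)),("cheek",(165,338),(247,190)),("handle tip",(428,528),(210,360)),("steam wand tip",(318,485),(228,455))]:
    print(n);tri(D(*d),Cc(*c))
E
python3 m.py | sed -n '/----/,$p'
python3 - <<'E'
# IK-free check: joint6 estimate only
from h import *
o=bot.get_obs();print(o["tool_pos"],o["tcp_rot"],o["joint_positions"])
E
```

```text
----
knob
[604.7 213.1 421.7] [ 0.4 -1.3] [-0.9  0.2]
cheek
[616.  271.7 392.7] [-0.3  1. ] [ 0.7 -0.2]
handle tip
[518.9 105.8 262.3] [ 0.1 -0.2] [-0.2  0. ]
steam wand tip
[582.6 213.4 131.2] [-0.5  1.7] [ 1.4 -0.3]
[ 152.56671584 -502.36575748  234.73341871] [-1.57071575e+00  4.58260153e-05 -2.84686143e+00] [-1.42202205e+00  3.42018668e-01  1.52409254e+00  5.96411661e-05
  1.27540839e+00 -1.45974308e-01]
```

>>> arm_command:
  deltas:
    - [0,0,0,-8.59]
    - [0,0,0,-8.59]
    - [0,0,0,-8.59]
    - [0,0,0,-8.59]
    - [0,0,0,-8.59]
  claw: 180

```text
time: 2.05
tool_pos: [152.6, -502.3, 234.7]
tcp_rot: [-1.571, 0.0, -2.091]
contact_force: [0.1, 0.2, -0.5]
grip_width: 56.4
```

>>> arm_command:
  deltas:
    - [0,0,0,-8.59]
    - [0,0,0,-8.59]
    - [0,0,0,-8.59]
    - [0,0,0,-1.4]
    - [0,0,0,0]

```text
time: 2.55
tool_pos: [152.6, -502.4, 234.7]
tcp_rot: [-1.571, -0.0, -1.626]
contact_force: [-0.2, 0.7, 0.4]
grip_width: 27.2
```

>>> arm_command:
  deltas:
    - [-0.04,0,0.025,0]
    - [-0.04,0,0.025,0]
    - [-0.04,0,0.025,0]
    - [-0.04,0,0.025,0]
    - [-0.04,0,0.025,0]

```text
time: 3.05
tool_pos: [288.5, -307.6, 234.9]
tcp_rot: [-1.57, -0.001, -1.627]
contact_force: [1.5, -0.1, 0.5]
grip_width: 26.7
```

>>> arm_command:
  deltas:
    - [-0.04,0,0.025,0]
    - [-0.04,0,0.025,0]
    - [-0.04,0,0.025,0]
    - [-0.04,0,0.02,0]
    - [-0.04,0,0,0]

```text
time: 3.55
tool_pos: [395.0, -112.8, 234.9]
tcp_rot: [-1.569, -0.0, -1.626]
contact_force: [0.2, 0.2, -0.9]
grip_width: 27.1
```

>>> arm_command:
  deltas:
    - [-0.045,0,0,0]
    - [-0.045,0,0,0]
    - [-0.045,0,0,0]
    - [-0.045,0,0,0]
    - [-0.045,0,0,0]

```text
time: 4.05
tool_pos: [404.7, 112.2, 235.0]
tcp_rot: [-1.57, -0.0, -1.627]
contact_force: [1.7, -0.6, 0.8]
grip_width: 27.0
```

>>> arm_command:
  deltas:
    - [-0.045,0,0,0]
    - [-0.045,0,-0.01,0]
    - [-0.045,0,-0.01,0]
    - [-0.045,0,-0.01,0]
    - [0,0,0,0]

```text
time: 4.55
tool_pos: [382.9, 296.2, 234.6]
tcp_rot: [-1.571, 0.002, -1.621]
contact_force: [0.9, -0.3, -0.2]
grip_width: 26.8
```

>>> arm_command:
  deltas:
    - [-0.0355,0,-0.0146,0]
    - [0,0.045,0,0]
    - [0,0.045,0,0]
    - [0,0.01,0,0]
    - [0,0,0,0]

```text
time: 5.05
tool_pos: [371.1, 327.0, 133.9]
tcp_rot: [-1.573, -0.002, -1.625]
contact_force: [-0.3, -0.6, -0.5]
grip_width: 27.1
```

```bash
python3 - <<'E'
from h import *
np.set_printoptions(precision=1,suppress=True)
t=vision.capture("top");s=vision.capture("side")
a=cv2.resize(t["img"][145:245,90:190],(500,500),interpolation=cv2.INTER_CUBIC)
b=cv2.resize(s["img"][110:190,200:260],(300,400),interpolation=cv2.INTER_CUBIC)
o=np.zeros((500,800,3),np.uint8);o[:,:500]=a;o[:400,500:]=b
cv2.imwrite("pics/e.png",o[:,:,::-1]); print(bot.get_obs()["tool_pos"])
E
```

```text
[372.8 328.1 136.4]
```

View pics/e.png

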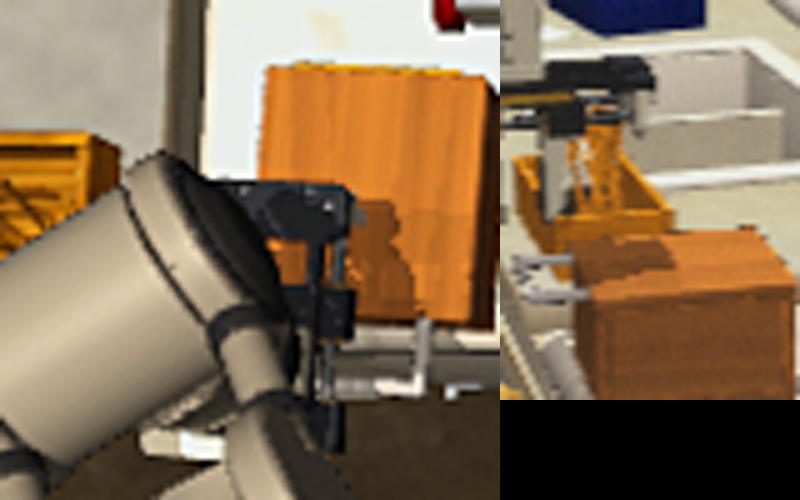

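The gripper hangs above the left part of the bar, whose free right part is at (385,385), so it lines up with the grasp.

>>> arm_command:
  deltas:
    - [-0.003,0.005,-0.0025,0]
    - [0,0.02,0,0]
    - [0,0.02,0,0]
    - [0,0.016,0,0]
    - [0,0,0,0]

```text
time: 5.65
tool_pos: [368.8, 330.7, 73.1]
tcp_rot: [-1.572, -0.001, -1.623]
contact_force: [0.2, -0.5, -0.2]
grip_width: 27.1
```

>>> arm_command:
  deltas:
    - [0,0,0,0]
    - [0,0,0,0]
    - [0,0,0,0]
  claw: 255

```text
time: 5.95
tool_pos: [370.3, 331.5, 74.9]
tcp_rot: [-1.568, 0.002, -1.623]
contact_force: [-1.4, -0.4, 2.3]
grip_width: 9.2
```

>>> arm_command:
  deltas:
    - [0,-0.0188,0.0009,0]
    - [0,-0.0186,0.0028,0]
    - [0,-0.0182,0.0047,0]
    - [0,-0.0176,0.0064,0]
    - [0,-0.0169,0.0082,0]

```text
time: 6.45
tool_pos: [392.2, 330.0, 164.7]
tcp_rot: [-1.571, 0.001, -1.623]
contact_force: [3.1, 2.9, -5.7]
grip_width: 9.0
```

>>> arm_command:
  deltas:
    - [0,-0.016,0.0098,0]
    - [0,-0.015,0.0114,0]
    - [0,-0.0138,0.0128,0]
    - [0,-0.0124,0.0141,0]
    - [0,-0.0109,0.0153,0]

```text
time: 6.95
tool_pos: [453.0, 326.6, 233.8]
tcp_rot: [-1.576, -0.0, -1.622]
contact_force: [-10.9, -0.3, 9.9]
grip_width: 8.9
```

>>> arm_command:
  deltas:
    - [0,-0.0093,0.0163,0]
    - [0,-0.0077,0.0172,0]
    - [0,0,0,0]
    - [0,0,0,0]

```text
time: 7.35
tool_pos: [489.2, 324.6, 251.7]
tcp_rot: [-1.568, 0.001, -1.623]
contact_force: [-4.8, -2.0, 10.5]
grip_width: 8.6
```

>>> arm_command:
  deltas:
    - [0,-0.0015,-0.0005,0]
    - [0,0,0,0]

```text
time: 7.55
tool_pos: [488.3, 324.6, 251.4]
tcp_rot: [-1.57, 0.0, -1.623]
contact_force: [-2.7, -1.5, 5.6]
grip_width: 8.9
```

```bash
cat > o.py <<'E'
from h import *
import sys
np.set_printoptions(precision=2,suppress=True)
F=[];
for i in range(int(sys.argv[1]) if len(sys.argv)>1 else 1):
    t=vision.capture("top"); F.append(bot.get_obs()["contact_force"])
o=bot.get_obs();print(o["time"],o["tool_pos"],np.mean(F,0),o["grip_width"])
E
python3 o.py 3
```

```text
7.7 [488.27 324.6  251.35] [-2.38 -2.42  6.09] 8.66994590324273
```

>>> arm_command:
  deltas:
    - [0,-0.0032,0.0084,0]
    - [0,-0.0031,0.0088,0]
    - [0,0,0,0]

```text
time: 8.0
tool_pos: [506.4, 323.6, 257.3]
tcp_rot: [-1.57, -0.0, -1.623]
contact_force: [-1.7, -2.1, 5.8]
grip_width: 9.0
```

>>> arm_command:
  deltas:
    - [0,-0.0012,0.0045,0]
    - [0,0,0,0]

```text
time: 8.2
tool_pos: [510.4, 323.4, 258.3]
tcp_rot: [-1.57, -0.0, -1.623]
contact_force: [-1.3, -3.3, 6.0]
grip_width: 9.1
```

>>> arm_command:
  deltas:
    - [0,-0.0006,0.0023,0]
    - [0,0,0,0]

```text
time: 8.4
tool_pos: [512.5, 323.2, 258.8]
tcp_rot: [-1.571, -0.0, -1.623]
contact_force: [-1.7, -3.8, 5.2]
grip_width: 8.7
```

>>> arm_command:
  deltas:
    - [0,-0.0006,0.0023,0]
    - [0,0,0,0]

```text
time: 8.6
tool_pos: [514.8, 323.1, 259.2]
tcp_rot: [-1.571, -0.001, -1.623]
contact_force: [-3.1, -3.1, 4.6]
grip_width: 9.1
```

>>> arm_command:
  deltas:
    - [0,-0.0005,0.0023,0]
    - [0,0,0,0]

```text
time: 8.8
tool_pos: [517.1, 323.0, 259.8]
tcp_rot: [-1.571, -0.0, -1.623]
contact_force: [-2.3, -3.3, 4.7]
grip_width: 9.0
```

>>> arm_command:
  deltas:
    - [0,-0.0004,0.002,0]
    - [0,0,0,0]

```text
time: 9.0
tool_pos: [519.2, 322.9, 260.1]
tcp_rot: [-1.571, -0.001, -1.623]
contact_force: [-1.9, -3.1, 5.3]
grip_width: 8.9
```

>>> arm_command:
  deltas:
    - [0,-0.0004,0.002,0]
    - [0,0,0,0]

```text
time: 9.2
tool_pos: [521.2, 322.7, 260.5]
tcp_rot: [-1.571, -0.001, -1.623]
contact_force: [-2.8, -3.5, 5.2]
grip_width: 8.9
```

>>> arm_command:
  deltas:
    - [0,-0.0004,0.002,0]
    - [0,0,0,0]

```text
time: 9.4
tool_pos: [523.3, 322.6, 260.8]
tcp_rot: [-1.57, -0.001, -1.623]
contact_force: [-2.0, -4.6, 5.6]
grip_width: 9.1
```

>>> arm_command:
  deltas:
    - [0,-0.0003,0.002,0]
    - [0,0,0,0]

```text
time: 9.6
tool_pos: [525.3, 322.5, 261.1]
tcp_rot: [-1.57, -0.001, -1.623]
contact_force: [-1.2, -4.3, 4.2]
grip_width: 8.8
```

>>> arm_command:
  deltas:
    - [0,-0.0003,0.002,0]
    - [0,0,0,0]

```text
time: 9.8
tool_pos: [527.3, 322.5, 261.5]
tcp_rot: [-1.57, -0.0, -1.623]
contact_force: [-2.3, -5.2, 5.0]
grip_width: 9.0
```

```bash
python3 - <<'E'
from h import *
s=vision.capture("side");t=vision.capture("top")
b=cv2.resize(s["img"][70:200,180:270],(415,600),interpolation=cv2.INTER_CUBIC)
a=cv2.resize(t["img"][130:230,100:164],(384,600),interpolation=cv2.INTER_CUBIC)
cv2.imwrite("pics/f.png",np.hstack([b,a])[:,:,::-1])
for n in("stay_rod","foot_mark"):
  for p in(s,t):
    for r in vision.find_in(p,n)[:2]:print(n,p is s,r["confidence"],towld(p,r["xyz"]))
E
```

```text
foot_mark True 0.59 [517.09056137 386.20387948 121.12396028]
foot_mark False 0.74 [501.93724921 292.90859295  24.48035151]
```

View pics/f.png

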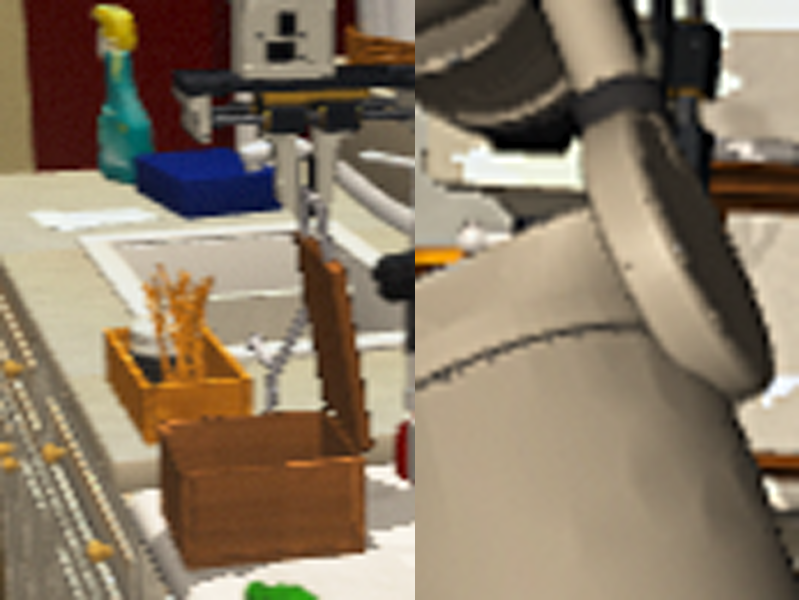

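The side crop shows the lid nearly upright and the stay still bent forward at its knee (255,345), so it is not straight yet.

>>> arm_command:
  deltas:
    - [0.001,-0.0003,0.002,0]
    - [0,0,0,0]

```text
time: 10.3
tool_pos: [529.2, 322.3, 261.8]
tcp_rot: [-1.57, 0.001, -1.623]
contact_force: [-1.6, 0.8, 4.6]
grip_width: 9.2
```

>>> arm_command:
  deltas:
    - [0.001,-0.0002,0.002,0]
    - [0,0,0,0]

```text
time: 10.5
tool_pos: [531.2, 322.0, 262.0]
tcp_rot: [-1.57, 0.003, -1.622]
contact_force: [-0.5, 4.4, 3.6]
grip_width: 9.1
```

>>> arm_command:
  deltas:
    - [0,-0.0002,0.002,0]
    - [0,0,0,0]

```text
time: 10.7
tool_pos: [533.2, 321.9, 262.2]
tcp_rot: [-1.57, 0.003, -1.622]
contact_force: [-1.2, 4.9, 3.9]
grip_width: 9.0
```

>>> arm_command:
  deltas:
    - [-0.001,-0.0002,0.002,0]
    - [0,0,0,0]

```text
time: 10.9
tool_pos: [535.5, 321.8, 262.5]
tcp_rot: [-1.57, 0.001, -1.623]
contact_force: [0.1, 3.7, 5.4]
grip_width: 8.7
```

>>> arm_command:
  deltas:
    - [0,-0.0002,0.002,0]
    - [0,0,0,0]

```text
time: 11.1
tool_pos: [536.7, 321.7, 262.6]
tcp_rot: [-1.571, 0.001, -1.623]
contact_force: [-3.0, 3.5, 4.4]
grip_width: 8.9
```

>>> arm_command:
  deltas:
    - [0,-0.0001,0.002,0]
    - [0,0,0,0]

```text
time: 11.3
tool_pos: [538.1, 321.6, 262.6]
tcp_rot: [-1.573, 0.001, -1.622]
contact_force: [-4.6, 3.9, 5.7]
grip_width: 8.8
```

>>> arm_command:
  deltas:
    - [0,-0.0001,0.0015,0]
    - [0,0,0,0]

```text
time: 11.5
tool_pos: [539.0, 321.6, 262.7]
tcp_rot: [-1.574, 0.0, -1.622]
contact_force: [-6.8, 4.3, 5.6]
grip_width: 9.1
```

```bash
cat > st.py <<'E'
from h import *
import sys
# stay stick view from side camera
s=vision.capture("side")
o=cv2.resize(s["img"][110:180,215:275],(514,600),interpolation=cv2.INTER_CUBIC)
cv2.imwrite("pics/%s.png"%sys.argv[1],o[:,:,::-1])
print(bot.get_obs()["contact_force"])
E
python3 st.py g
```

```text
[-7.84368264  3.95202919  6.09872806]
```

View pics/g.png

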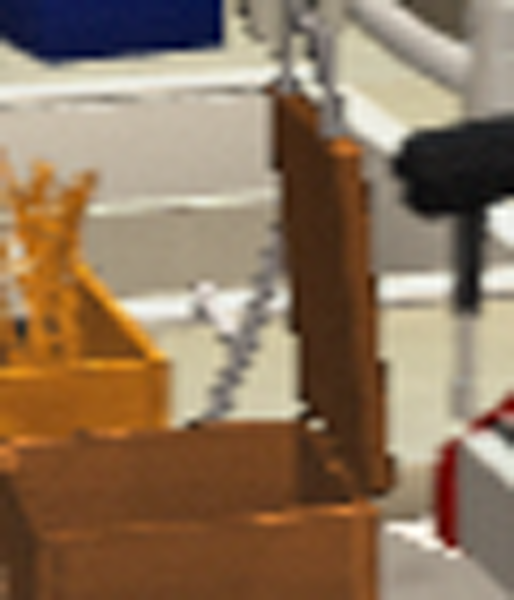

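>>> arm_command:
  deltas:
    - [0,0,0.0008,0]
    - [0,0,0,0]

```text
time: 11.75
tool_pos: [539.3, 321.6, 262.7]
tcp_rot: [-1.575, 0.0, -1.622]
contact_force: [-9.7, 3.4, 6.6]
grip_width: 9.0
```

>>> arm_command:
  deltas:
    - [0,0,-0.0015,0]
    - [0,0,-0.0015,0]
    - [0,0,0,0]

```text
time: 12.05
tool_pos: [537.4, 321.7, 262.5]
tcp_rot: [-1.573, 0.0, -1.622]
contact_force: [-4.6, 3.5, 3.9]
grip_width: 9.0
```

>>> arm_command:
  deltas:
    - [0,0,-0.001,0]
    - [0,0,0,0]

```text
time: 12.25
tool_pos: [536.8, 321.7, 262.5]
tcp_rot: [-1.572, 0.001, -1.623]
contact_force: [-3.3, 4.3, 3.6]
grip_width: 9.0
```

>>> arm_command:
  deltas:
    - [0,0,-0.0015,0]
    - [0,0,0,0]

```text
time: 12.45
tool_pos: [535.5, 321.8, 262.4]
tcp_rot: [-1.571, 0.001, -1.623]
contact_force: [-1.1, 5.1, 2.7]
grip_width: 8.9
```

>>> arm_command:
  deltas:
    - [0,0,-0.0015,0]
    - [0,0,0,0]

```text
time: 12.65
tool_pos: [534.2, 321.8, 262.2]
tcp_rot: [-1.571, 0.001, -1.623]
contact_force: [-1.7, 5.1, -0.1]
grip_width: 8.8
```

```bash
python3 st.py i
```

```text
[-2.52815899  4.85230233  1.3797003 ]
```

View pics/i.png

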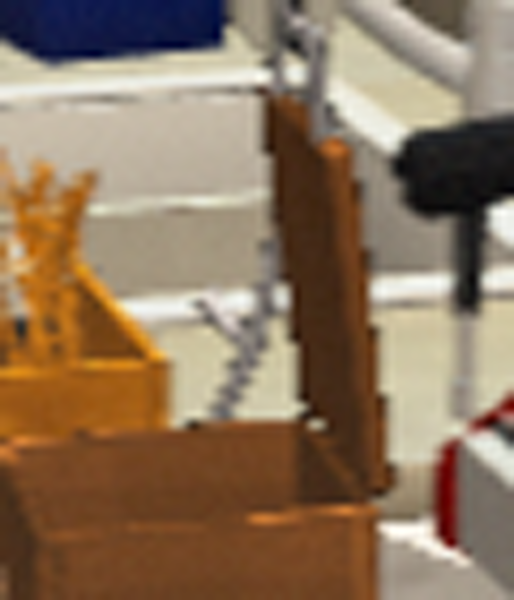

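The knee is now behind the line from foot to lid, at about (262,320), so the stay has gone over centre. I'll release.

>>> arm_command:
  deltas:
    - [0,0,0,0]
    - [0,0,0,0]
    - [0,0,0,0]
    - [0,0,0,0]
  claw: 185

```text
time: 13.1
tool_pos: [534.5, 320.9, 262.4]
tcp_rot: [-1.571, -0.001, -1.623]
contact_force: [0.7, -0.1, -0.5]
grip_width: 25.2
```

>>> arm_command:
  deltas:
    - [0,-0.02,0,0]
    - [0,-0.03,0,0]
    - [0,-0.03,0,0]
    - [0,0,-0.05,0]
    - [0,0,-0.05,0]

```text
time: 13.6
tool_pos: [434.6, 326.4, 342.7]
tcp_rot: [-1.569, 0.001, -1.625]
contact_force: [-0.2, 0.3, -0.8]
grip_width: 25.2
```

```bash
python3 - <<'E'
from h import *
np.set_printoptions(precision=1,suppress=True)
o=bot.get_obs();print(o["tool_pos"],o["joint_positions"])
s=vision.capture("side");t=vision.capture("top")
b=cv2.resize(s["img"][110:180,215:265],(400,560),interpolation=cv2.INTER_CUBIC)
a=cv2.resize(t["img"][130:230,100:170],(392,560),interpolation=cv2.INTER_CUBIC)
cv2.imwrite("pics/j.png",np.hstack([b,a])[:,:,::-1])
for n in("stay_rod","foot_mark","lid_handle"):
  for p in(s,t):
    for r in vision.find_in(p,n)[:2]:print(n,p is s,r["confidence"],towld(p,r["xyz"]))
E
```

```text
[434.6 326.4 342.7] [ 0.5  0.3  1.3 -0.   1.6  0.6]
stay_rod True 0.69 [ 527.6 -392.2   34.2]
stay_rod True 0.66 [535.7 376.  109.6]
stay_rod False 0.66 [536.4 382.7 115.1]
foot_mark True 0.62 [537.7 382.4 112.7]
foot_mark False 0.38 [540.7 388.4 114.3]
lid_handle True 0.55 [538.4 279.2 179.2]
lid_handle False 0.57 [540.2 296.  224.7]
```

View pics/j.png

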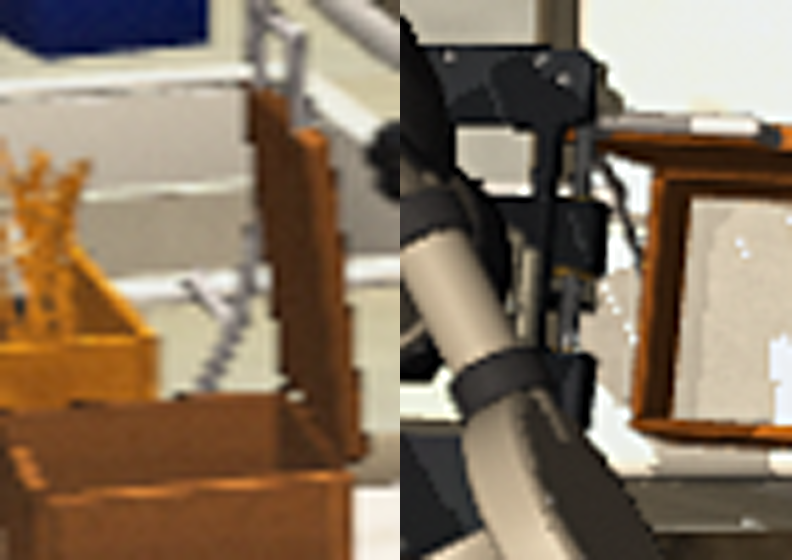

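The bar is free and the lid stands at about 1.44 with the stay locked. Next I refine the sweet's position and turn the tool.

>>> arm_command:
  deltas:
    - [0,0,-0.03,-8.59]
    - [0,0,0,-8.59]
    - [0,0,0,-8.59]
    - [0,0,0,-8.59]
    - [0,0,0,-8.59]
  claw: 30

```text
time: 14.5
tool_pos: [405.5, 328.0, 342.3]
tcp_rot: [-1.571, -0.0, -0.868]
contact_force: [0.6, -0.2, -0.3]
grip_width: 60.5
```

>>> arm_command:
  deltas:
    - [0,0,0,-8.59]
    - [0,0,0,-8.59]
    - [0,0,0,-8.59]
    - [0,0,0,-8.59]
    - [0,0,0,-8.59]

```text
time: 15.0
tool_pos: [405.5, 328.0, 342.3]
tcp_rot: [-1.571, 0.0, -0.119]
contact_force: [0.2, 0.5, -0.2]
grip_width: 81.1
```

>>> arm_command:
  deltas:
    - [0,0,0,-8]
    - [0,0,0,0]

```text
time: 15.2
tool_pos: [405.4, 328.0, 342.2]
tcp_rot: [-1.571, 0.0, 0.016]
contact_force: [-0.0, -0.3, -0.8]
grip_width: 81.4
```

```bash
cat > sw.py <<'E'
exec(open("g.py").read().replace("save(t","#").replace("m=[r","#").replace("ys,xs","#"))
print("=====")
def cen(p,pred):
    hsv=cv2.cvtColor(p["img"],cv2.COLOR_RGB2HSV); u,v=pred.astype(int); M=np.zeros(hsv.shape[:2],bool)
    sl=(slice(v-18,v+18),slice(u-18,u+18)); h=hsv[sl]; M[sl]=(h[...,1]>110)&(h[...,0]>15)&(h[...,0]<40)
    yy,xx=np.where(M); return xx.mean(),yy.mean(),M.sum()
g=np.array([464,-57,12.])
a=cen(t,proj(t,g));b=cen(s,proj(s,g)); print(a,b); tri(a[:2],b[:2])
E
python3 sw.py|sed -n '/C/p;/tip/p;/=====/,$p'
```

```text
Traceback (most recent call last):
  File "sw.py", line 1, in <module>
    exec(open("g.py").read().replace("save(t","#").replace("m=[r","#").replace("ys,xs","#"))
    ~~~~^^^^^^^^^^^^^^^^^^^^^^^^^^^^^^^^^^^^^^^^^^^^^^^^^^^^^^^^^^^^^^^^^^^^^^^^^^^^^^^^^^^^
NameError: name 'm' is not defined. Did you mean: 'nm'?
```

```bash
sed -i 's/^exec.*/exec(open("g.py").read().replace("m.shape","(384,512)").replace("save(t","#").replace("m=[r","#").replace("ys,xs","#"))/' sw.py
python3 sw.py|sed -n '/C/p;/tip/p;/=====/,$p'
```

```text
C [466.1 -56.2  12. ]
tip angle -17.18761967194181 tips at k+72n; rmax 24.96758236780405
=====
(np.float64(286.10869565217394), np.float64(192.14492753623188), np.int64(138)) (np.float64(261.98064516129034), np.float64(228.4), np.int64(155))
[465.2 -56.   10.8] [-0.1  0.3] [ 0.4 -0.1]
```

>>> arm_command:
  deltas:
    - [0.005,0.014,-0.0385,0]
    - [0.005,0.014,-0.0385,0]
    - [0.005,0.014,-0.0385,0]
    - [0.005,0.014,-0.0385,0]
    - [0.005,0.014,-0.0385,0]

```text
time: 15.9
tool_pos: [432.6, 134.6, 272.3]
tcp_rot: [-1.571, -0.001, 0.014]
contact_force: [-0.0, -0.2, -0.2]
grip_width: 80.8
```

>>> arm_command:
  deltas:
    - [0.005,0.014,-0.0385,0]
    - [0.006,0.014,-0.0385,0]
    - [0.006,0.014,-0.0385,0]
    - [0.006,0.014,-0.0385,0]
    - [0.006,0.014,-0.0385,0]

```text
time: 16.4
tool_pos: [464.8, -57.7, 202.4]
tcp_rot: [-1.571, -0.001, 0.014]
contact_force: [0.8, -0.6, 0.6]
grip_width: 80.7
```

>>> arm_command:
  deltas:
    - [0,0.03,0,0]
    - [0,0.03,0,0]
    - [0,0.03,0,0]
    - [0,0.03,0,0]
    - [0,0,0,0]

```text
time: 16.9
tool_pos: [462.3, -55.5, 79.8]
tcp_rot: [-1.569, 0.007, 0.014]
contact_force: [-0.6, 0.2, -0.1]
grip_width: 80.8
```

>>> arm_command:
  deltas:
    - [0,0.025,0,0]
    - [0,0.025,0,0]
    - [0,0.015,0,0]
    - [0,0,0,0]
    - [0,0,0,0]

```text
time: 17.4
tool_pos: [465.5, -56.2, 18.9]
tcp_rot: [-1.571, -0.002, 0.015]
contact_force: [0.4, 0.0, 0.6]
grip_width: 80.8
```

```bash
python3 o.py
```

```text
17.45 [465.65 -56.28  19.13] [-0.22  0.03  0.03] 80.86460187668152
```

>>> arm_command:
  deltas:
    - [0,0.009,0,0]
    - [0,0,0,0]

```text
time: 17.65
tool_pos: [464.5, -56.0, 8.6]
tcp_rot: [-1.571, -0.0, 0.016]
contact_force: [-0.5, 0.2, -0.7]
grip_width: 81.0
```

>>> arm_command:
  deltas:
    - [0,0,0,0]
    - [0,0,0,0]
    - [0,0,0,0]
    - [0,0,0,0]
    - [0,0,0,0]
  claw: 255

```text
time: 18.15
tool_pos: [464.6, -56.0, 8.8]
tcp_rot: [-1.571, -0.0, 0.016]
contact_force: [0.3, 0.5, 1.3]
grip_width: 47.2
```

>>> arm_command:
  deltas:
    - [0,-0.01,0,0]
    - [0,-0.03,0,0]
    - [0,-0.04,0,0]
    - [0,-0.04,0,0]
    - [0,-0.03,0,0]

```text
time: 18.65
tool_pos: [464.9, -56.0, 161.8]
tcp_rot: [-1.572, -0.003, 0.016]
contact_force: [0.3, -0.7, -0.4]
grip_width: 46.8
```

>>> arm_command:
  deltas:
    - [-0.01,0,0.04,0]
    - [-0.01,0,0.04,0]
    - [-0.01,0,0.04,0]
    - [-0.01,0,0.04,0]
    - [0,0,0.04,0]

```text
time: 19.15
tool_pos: [419.8, 144.7, 159.5]
tcp_rot: [-1.571, 0.0, 0.016]
contact_force: [1.5, -1.0, -0.2]
grip_width: 47.0
```

>>> arm_command:
  deltas:
    - [0.01,0,0.04,0]
    - [0.01,0,0.04,0]
    - [0.01,0,0.04,0]
    - [0.011,0,0.044,0]
    - [0,0,0,0]

```text
time: 19.65
tool_pos: [460.2, 312.5, 159.2]
tcp_rot: [-1.569, -0.002, 0.02]
contact_force: [-0.1, -0.5, 0.1]
grip_width: 47.2
```

>>> arm_command:
  deltas:
    - [0,0,0,0]
    - [0,0,0,0]

```text
time: 19.85
tool_pos: [459.3, 307.1, 158.9]
tcp_rot: [-1.572, 0.001, 0.016]
contact_force: [-0.6, -0.6, -0.5]
grip_width: 46.6
```

```bash
cat > v.py <<'E'
from h import *
np.set_printoptions(precision=1,suppress=True)
o=bot.get_obs();print(o["tool_pos"],o["grip_width"])
s=vision.capture("side");t=vision.capture("top")
b=cv2.resize(s["img"][90:185,205:275],(412,560),interpolation=cv2.INTER_CUBIC)
a=cv2.resize(t["img"][135:230,110:175],(383,560),interpolation=cv2.INTER_CUBIC)
import sys
cv2.imwrite("pics/%s.png"%sys.argv[1],np.hstack([b,a])[:,:,::-1])
for n in("stay_rod","sweet_mid"):
  for p in(s,t):
    for r in vision.find_in(p,n)[:2]:print(n,p is s,r["confidence"],towld(p,r["xyz"]))
E
python3 v.py k
```

```text
[459.3 307.1 158.9] 46.58451523910311
sweet_mid True 0.38 [443.7 300.8 163.4]
```

>>> arm_command:
  deltas:
    - [0,0.02,0,0]
    - [0,0.025,0,0]
    - [0,0.025,0,0]
    - [0,0.02,0,0]
    - [0,0,0,0]

```text
time: 20.65
tool_pos: [458.2, 306.9, 66.3]
tcp_rot: [-1.573, 0.005, 0.015]
contact_force: [-0.2, 0.0, 0.0]
grip_width: 47.2
```

>>> arm_command:
  deltas:
    - [0,0.012,0,0]
    - [0,0.01,0,0]
    - [0,0.005,0,0]
    - [0,0,0,0]

```text
time: 21.05
tool_pos: [459.5, 307.8, 41.2]
tcp_rot: [-1.571, 0.001, 0.016]
contact_force: [-0.2, -0.1, -0.3]
grip_width: 47.0
```

```bash
python3 o.py
```

```text
21.1 [459.74 308.    41.64] [ 0.71  0.09 -1.01] 47.2357194808838
```

>>> arm_command:
  deltas:
    - [0,0.004,0,0]
    - [0,0,0,0]

```text
time: 21.3
tool_pos: [459.7, 308.0, 37.6]
tcp_rot: [-1.571, -0.0, 0.016]
contact_force: [-0.0, 0.2, -0.7]
grip_width: 47.2
```

>>> arm_command:
  deltas:
    - [0,0,0,0]
    - [0,0,0,0]
    - [0,0,0,0]
  claw: 85

```text
time: 21.6
tool_pos: [459.9, 308.0, 37.9]
tcp_rot: [-1.571, -0.0, 0.016]
contact_force: [0.3, -0.5, -0.7]
grip_width: 60.6
```

>>> arm_command:
  deltas:
    - [0,-0.01,0,0]
    - [0,-0.03,0,0]
    - [0,-0.03,0,0]
    - [0,-0.03,0,0]
    - [0,-0.03,0,0]

```text
time: 22.1
tool_pos: [459.7, 308.0, 169.8]
tcp_rot: [-1.571, -0.001, 0.016]
contact_force: [-0.1, -0.2, 0.7]
grip_width: 60.7
```

>>> arm_command:
  deltas:
    - [-0.02,-0.03,0,0]
    - [-0.03,0,-0.03,0]
    - [-0.03,0,-0.03,0]
    - [0,0,-0.04,0]
    - [0,0,0,0]
  claw: 255

```text
time: 22.6
tool_pos: [380.5, 203.8, 198.7]
tcp_rot: [-1.572, -0.001, 0.014]
contact_force: [-0.8, 0.1, 0.2]
grip_width: 25.9
```

```bash
python3 v.py l
```

```text
[380.5 203.8 198.7] 25.86752929626446
stay_rod True 0.53 [531.3 379.9 109.5]
stay_rod False 0.5 [538.8 404.7 113.3]
```

View pics/l.png

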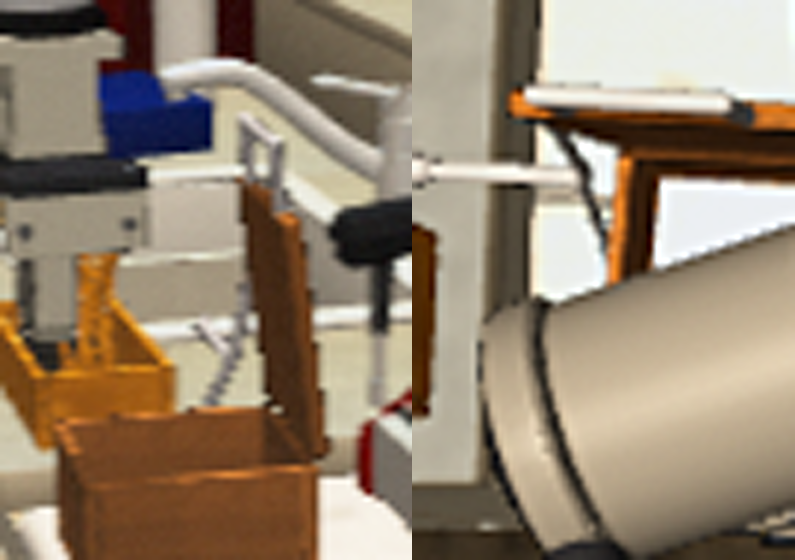

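The stay is still locked. In the top panel the rod runs from its ball at (418,170) to the knee at about (580,180); the side panel shows the ball near (200,325).

```bash
cat > r.py <<'E'
exec(open("g.py").read().split('print("redbase')[0].replace("print(nm","(nm"))
T=lambda x,y:((x-412+.5)/5.892+109.5,(y+.5)/5.895+134.5)
S=lambda x,y:((x+.5)/5.886+204.5,(y+.5)/5.895+89.5)
tri(T(419,170),S(200,325))
for z in(95,105,115): print(z,ray(t,T(419,170),z),ray(t,T(580,180),z), "basket edge",ray(t,T(435,230),60))
print("lid handle bar",ray(t,T(530,97),272),ray(t,T(725,104),272))
E
python3 r.py
```

```text
[538.  463.  110.3] [-0.2  0.7] [ 0.5 -0.1]
95 [543.6 468.7  95. ] [537.8 386.8  95. ] basket edge [519.5 472.8  60. ]
105 [541.3 464.7 105. ] [535.7 383.6 105. ] basket edge [519.5 472.8  60. ]
115 [539.1 460.7 115. ] [533.5 380.3 115. ] basket edge [519.5 472.8  60. ]
lid handle bar [535.8 352.2 272. ] [532.1 268.8 272. ]
```

>>> arm_command:
  deltas:
    - [0,0,0,8.59]
    - [0,0,0,8.59]
    - [0,0,0,8.59]
    - [0,0,0,8.59]
    - [0,0,0,8.59]

```text
time: 23.5
tool_pos: [381.3, 207.2, 197.5]
tcp_rot: [-1.571, 0.0, -0.739]
contact_force: [0.6, 0.4, -0.3]
grip_width: 0.2
```

>>> arm_command:
  deltas:
    - [0,0,0,8.59]
    - [0,0,0,8.59]
    - [0,0,0,8.59]
    - [0,0,0,8.59]
    - [0,0,0,8.59]

```text
time: 24.0
tool_pos: [381.3, 207.2, 197.5]
tcp_rot: [-1.571, -0.0, -1.489]
contact_force: [-0.1, 0.8, -0.9]
grip_width: 0.3
```

>>> arm_command:
  deltas:
    - [0,0,0,8]
    - [-0.04,0,0,0]
    - [-0.04,0,0,0]
    - [-0.04,0,0,0]
    - [-0.04,0,0,0]

```text
time: 24.5
tool_pos: [389.4, 368.6, 197.4]
tcp_rot: [-1.571, -0.0, -1.622]
contact_force: [0.9, -0.7, -0.2]
grip_width: 0.0
```

>>> arm_command:
  deltas:
    - [-0.04,0,0,0]
    - [-0.046,0,0,0]
    - [0,0,0.03,0]
    - [0,0,0.03,0]
    - [0,0,0,0]

```text
time: 25.0
tool_pos: [456.6, 449.5, 196.3]
tcp_rot: [-1.57, -0.001, -1.624]
contact_force: [0.9, -0.1, -0.2]
grip_width: 0.6
```

```bash
python3 r.py|head -1; python3 - <<'E'
from h import *
np.set_printoptions(precision=1,suppress=True)
o=bot.get_obs();print(o["tool_pos"],o["tcp_rot"])
t=vision.capture("top");s=vision.capture("side")
for p,n in((t,"t"),(s,"s")):
    u,v=proj(p,np.array([460,308,38.])).astype(int);hsv=cv2.cvtColor(p["img"],cv2.COLOR_RGB2HSV)
    h=hsv[v-14:v+14,u-14:u+14];M=(h[...,1]>130)&(h[...,0]>22)&(h[...,0]<34)&(h[...,2]>150);print(n,M.sum())
    if M.sum(): yy,xx=np.where(M);print(ray(p,(xx.mean()+u-14,yy.mean()+v-14),40))
    for r in vision.find_in(p,"sweet_mid")[:2]: print(r["confidence"],towld(p,r["xyz"]))
# stick tips height at y~520
for y in(490,520,550):
    T=np.linalg.inv(s["world_to_cam"]);d=T[:3,:3]@np.linalg.inv(s["camera_matrix"])@np.array([219.7,129,1]);k=(y-T[1,3])/d[1];print("stick",T[:3,3]+k*d)
E
```

```text
[538.  463.  110.3] [-0.2  0.7] [ 0.5 -0.1]
[453.8 449.4 196.7] [-1.6 -0.  -1.6]
t 108
[461.2 311.6  40. ]
0.47 [456.2 304.7  47.1]
s 0
stick [466.2 490.  173.4]
stick [472.6 520.  165.8]
stick [479.  550.  158.1]
```

>>> arm_command:
  deltas:
    - [0.01,0,0.03,0]
    - [0,0,0.03,0]
    - [0,0,0.03,0]
    - [0,0,0.03,0]
    - [0,0,0,0]

```text
time: 25.8
tool_pos: [576.0, 431.9, 196.9]
tcp_rot: [-1.57, -0.0, -1.625]
contact_force: [-1.1, -1.6, 0.0]
grip_width: -0.1
```

>>> arm_command:
  deltas:
    - [0,0.02,0,0]
    - [0,0.02,0,0]
    - [0,0.02,0,0]
    - [0,0,0,0]
    - [0,0,0,0]

```text
time: 26.3
tool_pos: [572.6, 433.4, 138.3]
tcp_rot: [-1.571, -0.0, -1.622]
contact_force: [-0.3, -0.4, 1.4]
grip_width: 0.6
```

```bash
python3 o.py; python3 v.py m
```

```text
26.35 [573.25 433.63 139.19] [-0.78 -0.07  0.31] 0.5021462118981368
[573.2 433.6 139.2] 0.5021462118981368
stay_rod True 0.56 [448.6 114.8  21.8]
sweet_mid False 0.46 [455.2 308.8  45.5]
```

View pics/m.png

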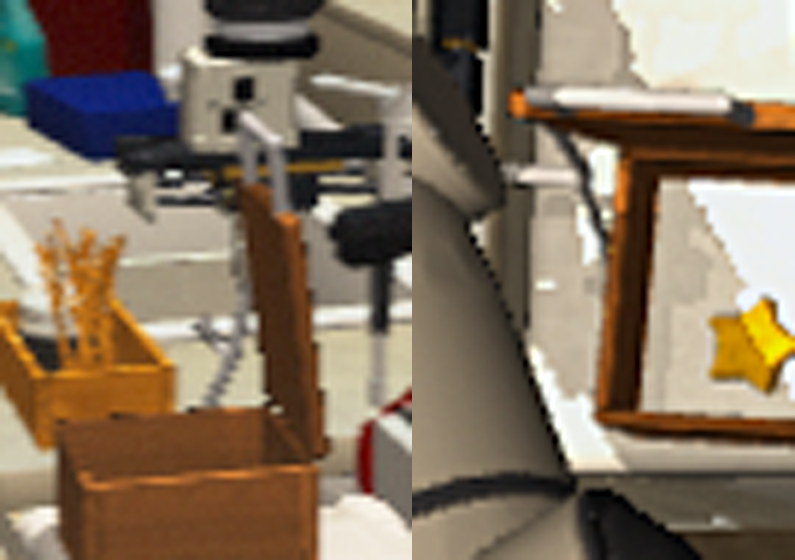

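The star lies inside the chest at (750,345) in the top panel. The closed fingers are behind the locked stay's rod.

>>> arm_command:
  deltas:
    - [0,0.015,0,0]
    - [0,0.015,0,0]
    - [0,0.013,0,0]
    - [0,0,0,0]
    - [0,0,0,0]

```text
time: 27.15
tool_pos: [573.3, 432.9, 94.2]
tcp_rot: [-1.572, -0.001, -1.623]
contact_force: [-0.2, 0.3, 1.0]
grip_width: 0.0
```

>>> arm_command:
  deltas:
    - [0,0,-0.003,0]
    - [0,0,-0.003,0]
    - [0,0,0,0]

```text
time: 27.45
tool_pos: [567.1, 433.6, 95.4]
tcp_rot: [-1.57, 0.0, -1.623]
contact_force: [1.3, -0.4, -0.2]
grip_width: 0.5
```

>>> arm_command:
  deltas:
    - [0,0,-0.003,0]
    - [0,0,-0.003,0]
    - [0,0,0,0]

```text
time: 27.75
tool_pos: [561.1, 433.7, 94.9]
tcp_rot: [-1.571, -0.0, -1.623]
contact_force: [0.5, -0.0, -0.5]
grip_width: 0.4
```

>>> arm_command:
  deltas:
    - [0,0,-0.003,0]
    - [0,0,-0.003,0]
    - [0,0,0,0]

```text
time: 28.05
tool_pos: [555.5, 434.1, 95.2]
tcp_rot: [-1.57, 0.001, -1.623]
contact_force: [2.7, 0.3, 1.7]
grip_width: 0.3
```

>>> arm_command:
  deltas:
    - [0,0,-0.003,0]
    - [0,0,-0.003,0]
    - [0,0,0,0]

```text
time: 28.35
tool_pos: [548.8, 434.3, 94.5]
tcp_rot: [-1.571, -0.0, -1.623]
contact_force: [1.2, -1.0, 1.5]
grip_width: 0.5
```

>>> arm_command:
  deltas:
    - [0,0,-0.003,0]
    - [0,0,-0.003,0]
    - [0,0,0,0]

```text
time: 28.65
tool_pos: [542.8, 434.7, 94.6]
tcp_rot: [-1.571, -0.0, -1.623]
contact_force: [1.4, 0.2, 1.7]
grip_width: 0.5
```

>>> arm_command:
  deltas:
    - [0,0,-0.003,0]
    - [0,0,-0.003,0]
    - [0,0,0,0]

```text
time: 28.95
tool_pos: [536.8, 435.0, 94.6]
tcp_rot: [-1.572, -0.0, -1.623]
contact_force: [-0.0, 0.8, 1.1]
grip_width: 0.6
```

```bash
cat > bar.py <<'E'
from h import *
np.set_printoptions(precision=1,suppress=True)
print(bot.get_obs()["tool_pos"],bot.get_obs()["contact_force"])
t=vision.capture("top")
for n in("lid_handle","stay_rod"):
  for r in vision.regions_of(t,n)[:2]:
    ys,xs=np.where(r["mask"]);print(n,r["confidence"],xs.mean(),ys.mean(),xs.min(),xs.max(),ys.min(),ys.max())
# bright bar pixels: column profile through bar, cols 132..170
g=t["img"].astype(int); hsv=cv2.cvtColor(t["img"],cv2.COLOR_RGB2HSV)
for c in(135,140,145,150,155,160): print(c,[tuple(g[r,c]) [0] - g[r,c][2] for r in range(144,172)])
E
python3 bar.py
```

```text
[536.8 435.   94.6] [-0.   0.8  1.1]
lid_handle 0.74 154.04508196721312 158.2622950819672 127 184 155 161
135 [np.int64(36), np.int64(38), np.int64(36), np.int64(40), np.int64(34), np.int64(25), np.int64(24), np.int64(3), np.int64(37), np.int64(35), np.int64(38), np.int64(46), np.int64(23), np.int64(14), np.int64(27), np.int64(27), np.int64(28), np.int64(19), np.int64(10), np.int64(3), np.int64(8), np.int64(16), np.int64(21), np.int64(29), np.int64(30), np.int64(36), np.int64(37), np.int64(29)]
140 [np.int64(32), np.int64(35), np.int64(36), np.int64(35), np.int64(36), np.int64(37), np.int64(36), np.int64(33), np.int64(35), np.int64(34), np.int64(33), np.int64(43), np.int64(57), np.int64(18), np.int64(20), np.int64(24), np.int64(31), np.int64(37), np.int64(35), np.int64(34), np.int64(35), np.int64(37), np.int64(31), np.int64(21), np.int64(36), np.int64(36), np.int64(37), np.int64(36)]
145 [np.int64(20), np.int64(17), np.int64(16), np.int64(18), np.int64(25), np.int64(26), np.int64(36), np.int64(33), np.int64(32), np.int64(34), np.int64(31), np.int64(47), np.int64(75), np.int64(23), np
[... 685 characters left out ...]
p.int64(34), np.int64(26), np.int64(24), np.int64(23), np.int64(19), np.int64(34), np.int64(60), np.int64(24), np.int64(13), np.int64(25), np.int64(22), np.int64(66), np.int64(30), np.int64(39), np.int64(45), np.int64(48), np.int64(34), np.int64(37), np.int64(40), np.int64(22), np.int64(-10), np.int64(-7)]
160 [np.int64(16), np.int64(14), np.int64(21), np.int64(21), np.int64(19), np.int64(18), np.int64(14), np.int64(5), np.int64(6), np.int64(6), np.int64(5), np.int64(12), np.int64(43), np.int64(54), np.int64(13), np.int64(19), np.int64(25), np.int64(67), np.int64(43), np.int64(37), np.int64(45), np.int64(37), np.int64(35), np.int64(36), np.int64(39), np.int64(19), np.int64(-9), np.int64(-4)]
```

>>> arm_command:
  deltas:
    - [0,0,-0.003,0]
    - [0,0,-0.003,0]
    - [0,0,0,0]

```text
time: 29.4
tool_pos: [530.9, 435.2, 94.6]
tcp_rot: [-1.571, -0.0, -1.623]
contact_force: [0.8, -0.9, 0.1]
grip_width: 0.4
```

>>> arm_command:
  deltas:
    - [0,0,0.004,0]
    - [0,0,0.006,0]
    - [0,0,0,0]
    - [0,0,0,0]
    - [0,0,0,0]

```text
time: 29.9
tool_pos: [541.3, 434.6, 94.5]
tcp_rot: [-1.571, -0.0, -1.623]
contact_force: [0.1, 0.9, 0.5]
grip_width: 0.4
```

```bash
cat > bar.py <<'E'
from h import *
from scipy.optimize import brentq
np.set_printoptions(precision=1,suppress=True)
print(bot.get_obs()["tool_pos"],bot.get_obs()["contact_force"])
t=vision.capture("top")
for r in vision.regions_of(t,"lid_handle")[:1]:
    ys,xs=np.where(r["mask"]);print(r["confidence"],xs.mean(),ys.mean(),xs.min(),xs.max(),ys.min(),ys.max())
    H=np.array([558,308,86.]);ex=np.array([.9986,-.052,0])
    B=lambda th:H-188*np.cos(th)*ex+np.array([0,0,188*np.sin(th)])
    th=brentq(lambda a:proj(t,B(a))[1]-ys.mean(),.2,1.56);print("theta",th,B(th),B(th)+15*np.array([.052,.9986,0]))
E
python3 bar.py
```

```text
[541.3 434.6  94.5] [0.1 0.9 0.5]
0.83 156.38219895287958 160.37958115183247 126 186 157 164
theta 1.3256200006066758 [512.4 310.4 268.4] [513.2 325.4 268.4]
```

>>> arm_command:
  deltas:
    - [0,-0.03,0,0]
    - [0,-0.04,0,0]
    - [0,-0.04,0,0]
    - [0,-0.04,0,0]
    - [0,-0.04,0,0]

```text
time: 30.5
tool_pos: [541.1, 434.6, 286.6]
tcp_rot: [-1.571, 0.0, -1.623]
contact_force: [1.1, 0.2, 0.2]
grip_width: 0.6
```

>>> arm_command:
  deltas:
    - [0,-0.03,0,0]
    - [0,0,0,0]
    - [0.035,0,-0.007,0]
    - [0.035,0,-0.007,0]
    - [0.04,0,-0.008,0]
  claw: 180

```text
time: 31.0
tool_pos: [512.8, 325.2, 313.1]
tcp_rot: [-1.572, -0.001, -1.622]
contact_force: [1.0, -0.5, 0.9]
grip_width: 26.7
```

>>> arm_command:
  deltas:
    - [0,0,0,0]
    - [0,0,0,0]

```text
time: 31.2
tool_pos: [513.6, 325.5, 314.5]
tcp_rot: [-1.571, 0.0, -1.624]
contact_force: [-0.3, 0.8, 0.1]
grip_width: 27.0
```

```bash
python3 v.py n;python3 bar.py
```

```text
[513.6 325.5 314.5] 26.99758581479867
stay_rod True 0.41 [505.9 384.  116.7]
sweet_mid True 0.45 [ 490.7 -304.8   70.8]
sweet_mid False 0.42 [455.8 306.7  45.8]
[513.8 326.9 314.1] [-0.6 -0.4 -0.2]
0.89 162.80979827089337 160.52161383285303 140 187 157 164
theta 1.323733142922409 [512.1 310.4 268.3] [512.9 325.4 268.3]
```

View pics/n.png

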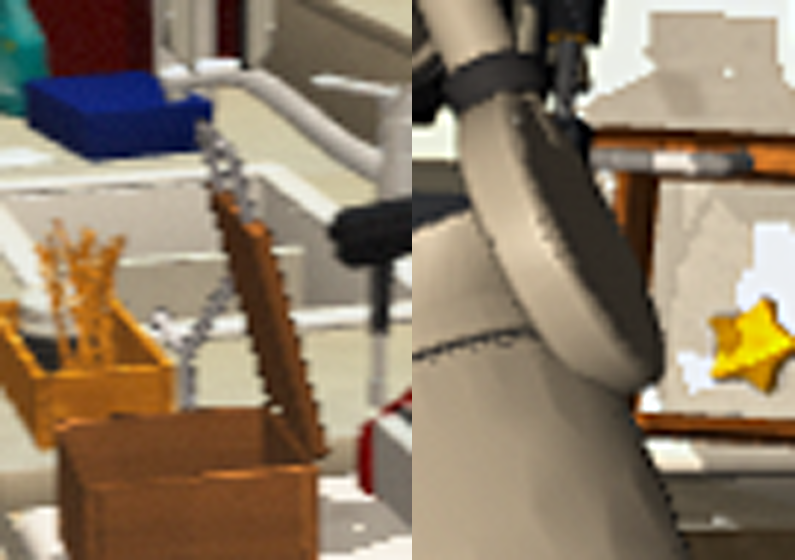

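The knee is now forward at (190,330), so the stay is broken and the lid rests at about 1.31. The bar is at row 160 of the top panel.

>>> arm_command:
  deltas:
    - [0,0.01,-0.003,0]
    - [0,0.01,0,0]
    - [0,0.008,0,0]
    - [0,0,0,0]

```text
time: 32.0
tool_pos: [510.1, 325.8, 284.7]
tcp_rot: [-1.574, -0.002, -1.623]
contact_force: [-0.6, -0.1, -0.7]
grip_width: 26.9
```

>>> arm_command:
  deltas:
    - [0,0.005,0,0]
    - [0,0.005,0,0]
    - [0,0.005,0,0]
    - [0,0,0,0]

```text
time: 32.4
tool_pos: [510.5, 326.0, 270.8]
tcp_rot: [-1.572, -0.001, -1.623]
contact_force: [-0.3, -0.7, 0.3]
grip_width: 27.2
```

>>> arm_command:
  deltas:
    - [0,0.005,0,0]
    - [0,0.005,0,0]
    - [0,0.004,0,0]
    - [0,0,0,0]

```text
time: 32.8
tool_pos: [510.5, 326.0, 256.8]
tcp_rot: [-1.572, -0.001, -1.623]
contact_force: [-0.5, 0.6, -0.1]
grip_width: 26.9
```

>>> arm_command:
  deltas:
    - [0,0,0,0]
    - [0,0,0,0]
    - [0,0,0,0]
  claw: 255

```text
time: 33.1
tool_pos: [510.7, 326.2, 258.0]
tcp_rot: [-1.571, 0.0, -1.623]
contact_force: [-1.2, -0.2, -0.1]
grip_width: 9.1
```

>>> arm_command:
  deltas:
    - [0,0.0008,-0.0033,0]
    - [0,0.003,-0.0089,0]
    - [0,0.003,-0.0089,0]
    - [0,0.0038,-0.0086,0]
    - [0,0.0038,-0.0086,0]

```text
time: 33.6
tool_pos: [471.6, 328.5, 242.9]
tcp_rot: [-1.571, 0.0, -1.623]
contact_force: [1.7, 3.1, -1.0]
grip_width: 9.0
```

>>> arm_command:
  deltas:
    - [0,0.0047,-0.0082,0]
    - [0,0.0047,-0.0082,0]
    - [0,0,0,0]

```text
time: 33.9
tool_pos: [454.3, 329.5, 232.9]
tcp_rot: [-1.573, -0.0, -1.622]
contact_force: [-0.4, 4.5, -1.4]
grip_width: 9.0
```

>>> arm_command:
  deltas:
    - [-0.0005,0.0054,-0.0077,0]
    - [-0.0005,0.0054,-0.0077,0]
    - [0,0.0062,-0.007,0]
    - [0,0.0062,-0.007,0]
    - [0,0.0069,-0.0064,0]

```text
time: 34.4
tool_pos: [419.7, 331.7, 203.1]
tcp_rot: [-1.571, -0.001, -1.623]
contact_force: [2.5, -0.5, -0.3]
grip_width: 9.0
```

>>> arm_command:
  deltas:
    - [0,0.0069,-0.0064,0]
    - [0,0.0075,-0.0057,0]
    - [0,0.0075,-0.0057,0]
    - [0,0,0,0]

```text
time: 34.8
tool_pos: [401.6, 332.8, 180.5]
tcp_rot: [-1.573, -0.001, -1.623]
contact_force: [2.4, 0.7, -5.0]
grip_width: 9.3
```

>>> arm_command:
  deltas:
    - [0,0.008,-0.0049,0]
    - [0,0.008,-0.0049,0]
    - [0,0.0085,-0.0041,0]
    - [0,0.0085,-0.0041,0]
    - [0,0,0,0]

```text
time: 35.3
tool_pos: [384.2, 333.9, 147.6]
tcp_rot: [-1.572, -0.0, -1.623]
contact_force: [2.8, 1.7, -4.2]
grip_width: 9.2
```

>>> arm_command:
  deltas:
    - [0,0.0088,-0.0032,0]
    - [0,0.0088,-0.0032,0]
    - [0,0.0091,-0.0023,0]
    - [0,0.0091,-0.0023,0]
    - [0,0,0,0]

```text
time: 35.8
tool_pos: [373.6, 334.5, 111.7]
tcp_rot: [-1.571, 0.0, -1.623]
contact_force: [2.4, 2.5, -2.9]
grip_width: 8.9
```

>>> arm_command:
  deltas:
    - [0,0.0093,-0.0014,0]
    - [0,0.0093,-0.0014,0]
    - [0,0.006,-0.0005,0]
    - [0,0,0,0]

```text
time: 36.2
tool_pos: [370.7, 334.7, 87.4]
tcp_rot: [-1.57, 0.0, -1.623]
contact_force: [3.8, 3.8, -2.9]
grip_width: 8.8
```

>>> arm_command:
  deltas:
    - [0,0.004,-0.0003,0]
    - [0,0.003,0,0]
    - [0,0,0,0]

```text
time: 36.5
tool_pos: [370.5, 334.7, 81.0]
tcp_rot: [-1.57, 0.0, -1.623]
contact_force: [4.2, 2.5, -1.9]
grip_width: 9.3
```

>>> arm_command:
  deltas:
    - [0,0.002,0,0]
    - [0,0,0,0]

```text
time: 36.7
tool_pos: [370.4, 334.7, 79.2]
tcp_rot: [-1.57, 0.0, -1.623]
contact_force: [4.9, 3.5, -3.0]
grip_width: 9.1
```

>>> arm_command:
  deltas:
    - [0,0.002,0,0]
    - [0,0,0,0]

```text
time: 36.9
tool_pos: [370.5, 334.7, 77.7]
tcp_rot: [-1.57, 0.001, -1.623]
contact_force: [3.6, 2.2, 3.2]
grip_width: 8.5
```

>>> arm_command:
  deltas:
    - [0,0.002,0,0]
    - [0,0,0,0]

```text
time: 37.1
tool_pos: [370.5, 334.8, 77.4]
tcp_rot: [-1.569, 0.001, -1.623]
contact_force: [-1.8, -1.0, 19.8]
grip_width: 8.7
```

>>> arm_command:
  deltas:
    - [0,0.0015,0,0]
    - [0,0,0,0]

```text
time: 37.3
tool_pos: [370.5, 334.8, 77.2]
tcp_rot: [-1.568, 0.002, -1.623]
contact_force: [-3.9, -3.4, 31.9]
grip_width: 8.9
```

>>> arm_command:
  deltas:
    - [0,-0.0015,0,0]
    - [0,-0.0015,0,0]
    - [0,0,0,0]

```text
time: 37.6
tool_pos: [370.5, 334.8, 77.5]
tcp_rot: [-1.57, 0.001, -1.623]
contact_force: [1.2, 3.3, 7.9]
grip_width: 8.8
```

>>> arm_command:
  deltas:
    - [0,0,0,0]
    - [0,0,0,0]
    - [0,0,0,0]
    - [0,0,0,0]
  claw: 180

```text
time: 38.0
tool_pos: [369.4, 334.0, 76.4]
tcp_rot: [-1.573, -0.001, -1.623]
contact_force: [-0.2, -0.8, 0.3]
grip_width: 26.7
```

>>> arm_command:
  deltas:
    - [0,-0.01,0,0]
    - [0,-0.03,0,0]
    - [0,-0.03,0,0]
    - [0,-0.03,0,0]
    - [0,-0.03,0,0]

```text
time: 38.5
tool_pos: [369.8, 334.3, 208.9]
tcp_rot: [-1.571, -0.0, -1.623]
contact_force: [0.2, 0.5, -0.6]
grip_width: 26.9
```

>>> arm_command:
  deltas:
    - [0.03,0,0,0]
    - [0.04,0,0,0]
    - [0.04,0,0,0]
    - [0.04,0,0,0]
    - [0.04,0,0,0]

```text
time: 39.0
tool_pos: [359.6, 143.4, 207.6]
tcp_rot: [-1.57, -0.0, -1.622]
contact_force: [0.7, -0.1, 0.4]
grip_width: 27.0
```

>>> arm_command:
  deltas:
    - [0.03,0,0,0]
    - [0.03,0,0,0]
    - [0.02,0,0,0]
    - [0,0,0,0]
    - [0,0,0,0]

```text
time: 39.5
tool_pos: [356.1, 64.9, 207.5]
tcp_rot: [-1.57, 0.0, -1.625]
contact_force: [-0.4, -0.8, 0.1]
grip_width: 27.0
```

```bash
python3 - <<'E'
from h import *
np.set_printoptions(precision=1,suppress=True)
t=vision.capture("top");s=vision.capture("side")
for p,q in((t,"top0"),(s,"side0")):
    old=cv2.imread("pics/"+q+".png")[:,:,::-1].astype(int)
    sl=(slice(165,235),slice(105,200)) if p is t else (slice(120,215),slice(205,270))
    d=np.abs(p["img"].astype(int)-old).sum(2)[sl]; 
    m=cv2.erode((d>90).astype(np.uint8),np.ones((3,3))); ys,xs=np.where(m); print(q,d.mean(),m.sum(),(xs.min()+sl[1].start,xs.max()+sl[1].start,ys.min()+sl[0].start,ys.max()+sl[0].start) if m.any() else None)
    for n in("lid_handle","stay_rod","twist_sweet","shaker","tamper","sweet_mid"):
        for r in vision.find_in(p,n)[:1]: print(n,round(r["confidence"],2),towld(p,r["xyz"]))
print(bot.get_obs()["tool_pos"],bot.get_obs()["time"])
a=cv2.resize(t["img"][145:245,100:200],(400,400),interpolation=cv2.INTER_CUBIC)
b=cv2.resize(s["img"][110:210,190:290],(400,400),interpolation=cv2.INTER_CUBIC)
cv2.imwrite("pics/z.png",np.hstack([a,b])[:,:,::-1])
E
```

```text
top0 2.756541353383459 0 None
lid_handle 0.71 [478.4 314.9  94.4]
stay_rod 0.65 [451.1 440.   36.4]
shaker 0.97 [ 496.3 -274.7  102.4]
tamper 0.66 [ 530.9 -378.7   16.7]
side0 54.741214574898784 751 (np.int64(205), np.int64(253), np.int64(120), np.int64(214))
lid_handle 0.77 [471.7 295.1  93.6]
twist_sweet 0.73 [446.4 113.4  20.9]
shaker 0.88 [ 493.8 -308.4   70. ]
tamper 0.82 [ 527.5 -392.2   35.5]
[356.   64.9 207. ] 40.2
```

```bash
python3 -c "
from plant import job; print(job.close_job())"
```

```text
the job is handed in; nothing more can be done
None
```

The star sweet is in the chest, the lid is fully shut, and I have handed the job in, after about 40 s of the 72 s allowed.

- **Lifting and locking:** I pinched the handle bar and raised the lid to about 1.46 rad, where it met the straight stay at about 10 N. I then eased off, and the knee went over centre. When I let go, the lid stayed up and pictures showed the stay locked.
- **Sweet:** I gripped the star and lowered it to about a millimetre above the chest floor before letting go. The top picture showed it lying inside.
- **Breaking and lowering:** I drew the rod forward from behind with about 3 N. The knee folded forward and stayed broken. I pinched the bar again and guided the lid down at about 0.5 rad/s until it was shut.

**Last checks:** Around the chest, the final top picture showed no real change from the starting one, so the lid is shut and the rod is back where it was. The shaker, tamper and twist sweet were found within a few mm of their starting places, within the detection error. The gripper was clear of everything.

**Not clean or not confirmed:**
- **Lid pressed hard when shut:** I pushed it onto the chest with about 32 N for a moment before easing off. The stay was folded then, so it took no strain.
- **Side-view comparison:** it gave nothing useful, because the arm was in that view.
- **Last look by eye:** I had reached the picture limit, so the final state was checked only by numbers.
- **Stay's foot:** I did not measure its position directly. The only evidence that it did not slip is the forces of about 10 N or less while the stay was straight, against the 18 N limit.

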